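# Load the keyed collar stack and close the keeper

## Robot

A 7-joint arm with a two-finger parallel gripper is mounted at the origin on a cart in front of the work surface, level with it; the furniture and walls round the work are solid. World frame = base frame: x ahead of the robot, y to its left, z up, the work surface at z = 0. Lengths are in m, angles in rad, forces in N, time in s.
With the tool pointing down it reaches from about 0.425 to 0.925 m from the base axis. Payload 6.8 kg.
Tool frame: the origin (TCP) lies midway between the tips of the shut fingers; the grasp point (between the pads) lies 19 mm behind it; z points along the fingers, y is the line along which they close (so a half turn about z gives the same grasp; the last joint's range is limited). The gripper opens to 85 mm and grips with 20 to 120 N. Pads are 22 mm wide; open, the fingers measure 114 mm over their backs; the gripper's body (76 mm by 85 mm) begins 54 mm behind the grasp point. The pads swing forward as they close: fully open they stand 13 mm farther back than shut.
Start: joints at [1.005, 0.477, 0.022, 1.555, -0.011, 1.109, -0.083], TCP at [0.298, -0.606, 0.231] pointing down, gripper open.
Joint ranges: [-2.96, 2.96], [-0.34, 2.1], [-1.41, 1.46], [0.24, 2.44], [-1.37, 4.51], [0.17, 1.92], [-2.96, 2.96]. Speed limits (rad/s): [2.39, 2.39, 3.14, 3.14, 3.14, 3.14, 3.14].

## Interface

Orientations are given as a rotation vector (axis times angle).
In Python, from bench import r gives the robot as it stands. The module is installed in compiled form; this text tells all that it offers.
- The arm moves only by the tool apply_moves, never from a script. Its argument "rows" is a list of rows, each a list of 6 numbers: the shift along the tool's x, y, z scaled (see below), then the turn, a rotation vector about the tool's x, y, z scaled (see below). A call has 1 to 5 rows; each row is the pose to reach, as a shift and turn from the pose commanded when the call began, along the tool's axes at that moment; what a row does not reach only later rows make up. The controller multiplies each number of a shift by 0.25 m and each number of a turn by 90 degrees. A row lasts 1/8 s, in which the tool goes at most 62.5 mm and 10.7 degrees, less where a joint would pass 70% of its speed; a pose out of reach is approached as far as the arm can. A call with a number of a shift or a turn outside -1 to 1 is refused whole. A call with a gripper value outside its range is refused whole. "claw" is the opening, from 0 (shut) to 1 (fully open), set as the call begins (left out, the last holds). The fingers move at their own pace and stop on an object; "newtons" is the grip in N (left out, the last holds). Time passes only in rows, so rows that repeat a pose let the fingers close. It gives the time, the measured TCP pose, the force, the opening and the grip force at its end, in the units of the state.
- r.get_obs(): the state, without advancing time (a new reading comes with each control period).
- r.grab_frame(name): name is "side" or "top" or "wrist"; returns a dict with "pixels" (400x640x3 uint8, red, green, blue), "intrinsics" (3x3 intrinsics, pixels), "eye" and "attitude" of the camera in the world. Camera axes: x right, y up, looking along -z (the intrinsics and any distortion apply to the point x, -y, -z); pixel columns grow to the right and rows downward; lengths in m; the calibration is good to about 2 mm. A picture is of the moment at which its call begins. There is no depth.
- r.hand_in(): hands the job in; it is judged then, once.
Trained networks look in a picture, given as the dict that the camera call returned (one of the last four; its "shot" number tells which), for a name from the list of things; names that differ only in an ending like _2 or _b are one class to them, and where a whole thing is asked for, a point or a joint stands for the part that bears it (a point fixed in the world has none). Each returns a list of dicts, best first, with "conf" (0 to 1); they miss things now and then, are a little off and sometimes report something else, mostly with a low value. They report only what shows in the picture. A call takes as long as a camera call. They do not tell look-alikes from the thing itself.
- r.search_frame(picture, thing): "rect" ([left, top, width, height] in pixels, round what is visible of it).
- r.outline_of(picture, thing): "pixels" (400x640 bool, what is visible of it) and "rect" ([left, top, width, height] in pixels, round what is visible of it).
- r.landmark_of(picture, thing): "point" ([column, row] in pixels: a listed point, or the origin of a listed thing).
The state is a dict: "clock": time; "joints": joint angles; "qvel": joint speeds; "tau": joint torques, N m; "tcp_pos": TCP position; "orientation": TCP orientation; "contact_force": force on the tool from outside, world axes, zero at the start; "moment": the same for the moment, N m; "grip_width": finger opening in m; "gripper_force": force on a finger pad.
Only numpy, scipy, OpenCV 4.12 (cv2) and the standard library are available. Lean on these libraries where they do the work, as an engineer would, in place of code of your own. Each camera call takes 0.05 s, during which the arm holds its last target. There are 200 camera calls.

## Task

Build the collar stack on the keyed post of the grey fixture: thread the blue collar on first and then the yellow one on top of it, each turned so that its oblong bore fits the oblong post, and lower each fully home without letting it drop. Then swing the steel keeper bar with the red knob across over the stack until it meets its stop, and let go. Leave the bottle, the tape roll and the screw tray where they are.

Things in the scene. Friction and masses are not known exactly. Their poses are not given: they have to be found in the camera images.
- seat (a point): centre of the fixture's seat: top of a round steel boss, 50 mm across, 22 mm above the worktop, on the fixed grey base (205 x 84 mm, 10 mm thick, reaching 48 mm from here to -x, 158 mm to +x). The post rises from it. x: the long way of the post's oblong section, +x to the keeper's pillar, 105 mm away; z up. The blue collar's underside rests here when home.
- post_top (a point): top centre of the upright aluminium post, 51 mm above the seat; oblong section (flats with round ends), long way along x. Lower step 34 x 20 mm up to 18 mm above the seat, tapering in to end at 24 mm; upper step 26 x 14 mm from there to 45 mm, then tapering to 20 x 8 mm at the top.
- blue_collar_mid (a point): centre, half-way up, of the loose blue plastic collar, 0.12 kg, flat on the worktop: round, 64 mm diameter, 30 mm high, oblong bore 37.6 x 23.6 mm right through, its long way along x (white marks on the top at both ends of it); z up. Fits the post in two ways, half a turn apart. Home: centre 15 mm above the seat.
- yellow_collar_mid (a point): centre, half-way up, of the loose yellow plastic collar, 0.12 kg, flat on the worktop: round, 60 mm diameter, 26 mm high, oblong bore 29.6 x 17.6 mm right through, its long way along x (white marks on top at both ends); z up. Passes only the upper step of the post, in two ways half a turn apart. Home: lying on the blue collar, centre 43 mm above the seat.
- keeper (a joint): angle of the keeper, a steel bar (20 mm wide, 11 mm thick, 160 mm from pivot to end, underside 82 mm above the worktop) that turns level about the pivot. 0 = shut at its stop, lying over the post; grows counter-clockwise seen from above, to 1.75 rad. Stays where left; 1.5 N at the knob moves it. Shut, it clears a stack that is fully home by 4 mm; one that is not home blocks it.
- pivot (a point): the keeper's vertical pivot axis, at the underside of the bar, 82 mm above the worktop, on a pillar 24 mm across; a bolt head on top of it ends 105 mm above the worktop. Its axes are those of the seat.
- keeper_knob (a point): centre of the red upright knob on the far end of the keeper bar: a cylinder 24 mm in diameter and 34 mm high, from 94 to 128 mm above the worktop, 148 mm from the pivot axis. x axis: along the bar from the knob to the pivot. Push it sideways or pinch it from above.
- blue_collar: the blue collar; origin at the centre of its underside
- yellow_collar: the yellow collar; origin at the centre of its underside
- bottle: the loose small bottle with a green cap that stands near the collars (another like it stands far back), 49 mm across, 100 mm high; origin under its centre. To be left alone.
- tape: roll of black tape, 60 mm across, 18 mm high, lying flat; origin under its centre. To be left alone.
- tray: round metal tray of screws, 78 mm across, 16 mm high; origin under its centre. To be left alone.
Things that resemble listed ones, but are neither listed nor needed, are in the scene too. Of the things like the yellow_collar, leave any that is green; of the rest the smaller one is meant.

How it is judged:
On the way, in this order (a step that is already met when the one before it is completed fails the run):
1. the blue collar is threaded fully home on the seat, the yellow one not yet on the post (z of blue_collar_mid in the frame of seat between 0.013 and 0.017 m and horizontal distance between blue_collar_mid and seat below 0.005 m and angle between blue_collar_mid's own z axis and vertical below 0.05 rad and horizontal distance between yellow_collar_mid and seat above 0.05 m), for 0.2 s.
2. the yellow collar is threaded fully home on top of the blue one, the keeper still open (z of blue_collar_mid in the frame of seat between 0.013 and 0.017 m and horizontal distance between each of blue_collar_mid, yellow_collar_mid and seat below 0.005 m and angle between each of blue_collar_mid, yellow_collar_mid's own z axis and vertical below 0.05 rad and z of yellow_collar_mid in the frame of seat between 0.041 and 0.045 m and value of joint keeper above 0.5 rad), for 0.2 s.
3. the keeper is swung shut over the stack (z of blue_collar_mid in the frame of seat between 0.013 and 0.017 m and horizontal distance between each of blue_collar_mid, yellow_collar_mid and seat below 0.005 m and angle between each of blue_collar_mid, yellow_collar_mid's own z axis and vertical below 0.05 rad and z of yellow_collar_mid in the frame of seat between 0.041 and 0.045 m and value of joint keeper below 0.07 rad), for 0.2 s.
At the end, for the whole second after the job is handed in: Blue collar home on the seat and yellow collar home on it (heights within 2 mm, centres within 5 mm of the post's axis, upright within 0.05 rad), both at rest, and the keeper shut to within 0.07 rad of its stop (all of step 3 and linear speed of each of blue_collar, yellow_collar below 0.02 m/s); the robot touches nothing.
It fails at once if the blue collar falls free (faster than 0.5 m/s with no finger on it, a drop of about 13 mm or more) (linear speed of blue_collar above 0.5 m/s and contact force between blue_collar and the fingers below 0.05 N).
It fails at once if the yellow collar falls free (faster than 0.5 m/s with no finger on it, a drop of about 13 mm or more) (linear speed of yellow_collar above 0.5 m/s and contact force between yellow_collar and the fingers below 0.05 N).
It fails at once if the bottle is shifted by more than 30 mm (distance of bottle from where it was at the start of the episode above 0.03 m).
It fails at once if the tape roll is shifted by more than 30 mm (distance of tape from where it was at the start of the episode above 0.03 m).
It fails at once if the screw tray is shifted by more than 30 mm (distance of tray from where it was at the start of the episode above 0.03 m).
It also fails if it takes over 72 s, if anything falls off the work surface, if the arm or the gripper's body presses on something with over 40 N, if the wrist force passes 120 N, or if a joint passes its speed limit or range.

## Working session

There is one attempt and no reset: what is moved stays moved. The work goes in short steps, Python scripts to look and compute and a tool call to move; the robot and the scene stay as the last step left them, time stands still between calls to the robot, and variables do not carry over. Pictures are saved under pics/ and viewed, at most 12 in all, crops included, and the job is handed in when it is done.

Besides the shell and the picture viewer there is one more tool, called by a JSON object that holds its "op" and its "data", one argument or row to a line. apply_moves: Moves the arm, as the interface text tells. Its arguments: {"type":"object","properties":{"rows":{"type":"array","items":{"type":"array","items":{"type":"number"}}},"claw":{"type":"number"},"newtons":{"type":"number"}},"required":["rows"]}

```bash
mkdir -p pics; cat > h.py <<'E'
from bench import r
import numpy as np, cv2
from scipy.spatial.transform import Rotation as R
def save(p,n): cv2.imwrite('pics/'+n,p['pixels'][:,:,::-1])
def A(p):
    a=np.array(p['attitude'],float)
    return a if a.shape==(3,3) else R.from_rotvec(a).as_matrix()
def onz(p,uv,z):
    k=np.array(p['intrinsics']); u=np.linalg.inv(k)@[uv[0],uv[1],1.]
    d=A(p)@np.array([u[0],-u[1],-u[2]]); e=np.array(p['eye']); return e+d*(z-e[2])/d[2]
def proj(p,X):
    c=A(p).T@(np.array(X)-np.array(p['eye'])); q=np.array(p['intrinsics'])@[c[0],-c[1],-c[2]]; return q[:2]/q[2]
E
python3 - <<'E'
from h import *
o=r.get_obs(); print(o)
for n in ['top','side']:
    p=r.grab_frame(n); save(p,n+'0.png'); print(n,{k:v for k,v in p.items() if k!='pixels'})
    for t,z in [('seat',.022),('post_top',.073),('blue_collar_mid',.015),('yellow_collar_mid',.013),('pivot',.082),('keeper_knob',.111),('bottle',0),('tape',0),('tray',0)]:
        for d in r.landmark_of(p,t)[:4]: print(t,round(d['conf'],2),np.round(d['point'],1),np.round(onz(p,d['point'],z),4))
E
```

```text
{'clock': 0.0, 'joints': array([ 1.0048771 ,  0.47784977,  0.02234163,  1.55642927, -0.01151453,
        1.10929194, -0.0830941 ]), 'qvel': array([-5.63135333e-04,  9.88958628e-05,  1.93094316e-04, -8.86848613e-04,
        1.08076893e-03,  3.43604448e-04,  2.39947157e-04]), 'tau': array([-4.19203425e-04, -5.96447539e+01,  1.60771843e+00, -2.81199914e+01,
        1.24758517e-02,  9.35713586e-03, -5.59122395e-05]), 'tcp_pos': array([ 0.29807844, -0.60497066,  0.23030181]), 'orientation': array([-3.05791244e+00, -7.12505221e-01,  8.51564934e-04]), 'contact_force': array([-0.23197255, -0.17079362,  0.29703158]), 'moment': array([-0.03760338,  0.00987865,  0.00688062]), 'gripper_force': 0.0, 'grip_width': 0.08574888070638488}
top {'intrinsics': array([[418.13075254,   0.        , 316.4011202 ],
       [  0.        , 418.13075254, 196.00485104],
       [  0.        ,   0.        ,   1.        ]]), 'eye': array([ 0.29804504, -0.02904441,  1.09870706]), 'attitude': array([ 0.15034075, -0.16257242, -1.54996933]), 'shot': 1}
seat 0.98 [347.4 197.9] [ 0.5122 -0.1174  0.022 ]
post_top 0.85 [345.
[... 728 characters left out ...]
361, 0.23805651, 0.7427667 ]), 'attitude': array([0.43369942, 0.72882795, 1.92603756]), 'shot': 2}
seat 0.57 [283.1 213.3] [ 0.5215 -0.0983  0.022 ]
post_top 0.84 [279.4 195.2] [ 0.5097 -0.1107  0.073 ]
blue_collar_mid 0.68 [419.1 248.2] [0.4687 0.2379 0.015 ]
yellow_collar_mid 0.63 [195.1 221.9] [ 0.6361 -0.2884  0.013 ]
yellow_collar_mid 0.58 [326.5 190.4] [ 0.3964 -0.0362  0.013 ]
yellow_collar_mid 0.56 [353.8 215.1] [0.4426 0.0621 0.013 ]
pivot 0.68 [249.8 220.2] [ 0.6113 -0.1288  0.082 ]
keeper_knob 0.84 [213.1 177.4] [ 0.5572 -0.2645  0.111 ]
bottle 0.76 [338.8 274.1] [0.6054 0.0935 0.    ]
tape 0.97 [380.9 291.2] [0.6033 0.1937 0.    ]
tray 0.75 [227.4 171.2] [ 0.4424 -0.3306 -0.    ]
```

View pics/top0.png

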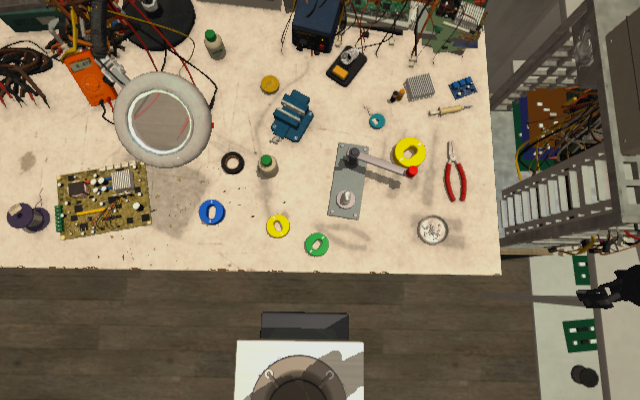

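View pics/side0.png

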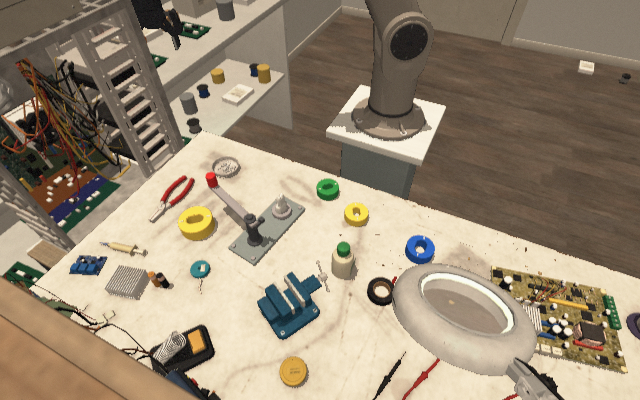

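The top view shows the small yellow collar at (278,223), blue at (212,210), post at (345,197), and the open keeper knob at (413,170). The large yellow collar at (410,153) is a decoy. In the side view, the lamp ring near (455,310) hangs close to the tape roll. I'll move over the post.

{"op": "apply_moves", "data": {
  "rows": [
    [0.16,-0.14,0,0,0,0],
    [0.32,-0.28,0,0,0,0],
    [0.48,-0.42,0,0,0,0],
    [0.64,-0.56,0,0,0,0],
    [0.8,-0.7,0,0,0,0]
  ]
}}

```text
clock: 1.62
tcp_pos: [0.401, -0.3586, 0.2316]
orientation: [3.059, 0.713, 0.001]
contact_force: [1.3, 0.8, 0.3]
grip_width: 0.0854
gripper_force: 0.0
```

{"op": "apply_moves", "data": {
  "rows": [
    [0.14,-0.14,0,0,0,0],
    [0.28,-0.28,0,0,0,0],
    [0.42,-0.42,0,0,0,0],
    [0.56,-0.56,0,0,0,0],
    [0.56,-0.56,0,0,0,0]
  ]
}}

```text
clock: 2.25
tcp_pos: [0.4657, -0.1685, 0.2317]
orientation: [-3.056, -0.724, -0.002]
contact_force: [0.2, -0.3, -0.3]
grip_width: 0.0854
gripper_force: 0.0
```

```bash
python3 - <<'E'
from h import *
o=r.get_obs(); print(o['clock'],o['tcp_pos'],o['orientation'])
p=r.grab_frame('wrist'); save(p,'w1.png')
T=R.from_rotvec(o['orientation']).as_matrix(); print(p['intrinsics'],T.T@(p['eye']-o['tcp_pos']),T.T@A(p))
for t,z in [('seat',.022),('post_top',.073),('pivot',.082),('keeper_knob',.111),('blue_collar_mid',.015),('yellow_collar_mid',.013)]:
    for d in r.landmark_of(p,t)[:3]: print(t,round(d['conf'],2),np.round(d['point'],1),np.round(onz(p,d['point'],z),4))
# lamp triangulation
a=r.grab_frame('top');b=r.grab_frame('side')
def ray(p,uv): q=onz(p,uv,0)-p['eye']; return np.array(p['eye']),q/np.linalg.norm(q)
e1,d1=ray(a,(163,118));e2,d2=ray(b,(455,308))
s=np.linalg.lstsq(np.c_[d1,-d2],e2-e1,rcond=None)[0];print('lamp',e1+d1*s[0],e2+d2*s[1])
E
```

```text
2.25 [ 0.46566885 -0.16846897  0.23173065] [-3.05628392e+00 -7.23958366e-01 -2.46323203e-03]
[[333.5513525    0.         321.51146306]
 [  0.         333.5513525  200.77838248]
 [  0.           0.           1.        ]] [ 0.07411668  0.00066803 -0.14271028] [[-4.28682162e-04  9.56879449e-01  2.90485003e-01]
 [ 9.99999898e-01  3.69202851e-04  2.59564168e-04]
 [ 1.41123726e-04  2.90485084e-01 -9.56879510e-01]]
seat 0.58 [293.6 109.8] [ 0.5107 -0.1146  0.022 ]
post_top 0.95 [285.9 110.2] [ 0.5105 -0.1118  0.073 ]
keeper_knob 0.8 [492.2 140.8] [ 0.5646 -0.2689  0.111 ]
yellow_collar_mid 0.97 [504.   67.6] [ 0.6427 -0.2865  0.013 ]
yellow_collar_mid 0.78 [108.2  98.4] [0.4344 0.0626 0.013 ]
yellow_collar_mid 0.74 [186.1 177.1] [ 0.3916 -0.0382  0.013 ]
lamp [0.6664752  0.32716193 0.17125513] [0.66758057 0.32264805 0.1699606 ]
```

View pics/w1.png

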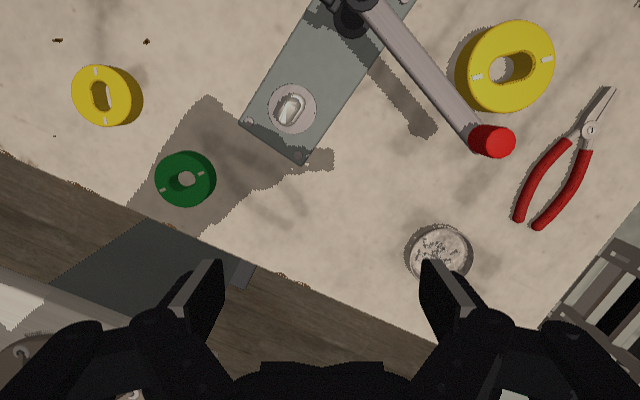

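The wrist view shows the post at (290,110), the knob at (492,141) and the small yellow collar at (108,96). I'll go over the blue collar while turning so that the camera stays clear of the lamp.

{"op": "apply_moves", "data": {
  "rows": [
    [0.08,-0.15,0,0,0,-0.065],
    [0.16,-0.3,0,0,0,-0.13],
    [0.25,-0.45,0,0,0,-0.2],
    [0.32,-0.6,0,0,0,-0.26],
    [0.38,-0.72,0,0,0,-0.31]
  ]
}}

```text
clock: 3.32
tcp_pos: [0.4697, 0.0321, 0.2314]
orientation: [2.795, 1.434, 0.001]
contact_force: [-0.2, 0.1, -1.0]
grip_width: 0.0852
gripper_force: 0.0
```

{"op": "apply_moves", "data": {
  "rows": [
    [0.16,-0.11,0,0,0,-0.07],
    [0.32,-0.22,0,0,0,-0.15],
    [0.48,-0.33,0,0,0,-0.23],
    [0.67,-0.45,0,0,0,-0.31],
    [0.67,-0.45,0,0,0,-0.31]
  ]
}}

```text
clock: 3.95
tcp_pos: [0.476, 0.2373, 0.2316]
orientation: [-2.361, -2.069, -0.003]
contact_force: [0.2, -0.6, 0.0]
grip_width: 0.0855
gripper_force: 0.0
```

```bash
cat >> h.py <<'E'
def tool(o): return R.from_rotvec(o['orientation']).as_matrix()
def collar(p,name,h,w0,hs):
    """fit collar: top-face outline + white marks; returns centre on top plane & yaw"""
    px=p['pixels']; hsv=cv2.cvtColor(px,cv2.COLOR_RGB2HSV)
    u0=proj(p,[w0[0],w0[1],h])
    # rectified top-plane patch, 0.25 mm/pixel, centred on w0
    N=400;s=.00025
    g=(np.arange(N)-N/2)*s; 
    c=[proj(p,[w0[0]+a,w0[1]+b,h]) for a,b in [(g[0],g[0]),(g[-1],g[0]),(g[-1],g[-1]),(g[0],g[-1])]]
    H=cv2.getPerspectiveTransform(np.float32([[0,0],[N-1,0],[N-1,N-1],[0,N-1]]),np.float32(c))
    return cv2.warpPerspective(px,H,(N,N),flags=cv2.INTER_CUBIC|cv2.WARP_INVERSE_MAP)  # col=+x,row=+y
E
python3 - <<'E'
from h import *
o=r.get_obs(); print(o['clock'],o['tcp_pos'],o['orientation'],o['joints'])
p=r.grab_frame('wrist')
for d in r.landmark_of(p,'blue_collar_mid')[:2]: print(d,onz(p,d['point'],.015))
w=onz(p,d['point'],.015); im=collar(p,'b',.03,w,0)
cv2.imwrite('pics/b1.png',np.hstack([im[:,:,::-1],cv2.resize(p['pixels'],(640,400))[:,160:560,::-1]]))
print(w)
E
```

```text
3.95 [0.47604296 0.23728031 0.23160134] [-2.36090933 -2.06872249 -0.00339774] [-0.08136015  0.29800725 -0.59516184  1.86569785  0.18973197  1.03281241
 -0.88526525]
{'point': [317.4, 168.4], 'conf': 0.67} [0.47219459 0.24000781 0.015     ]
[0.47219459 0.24000781 0.015     ]
```

View pics/b1.png

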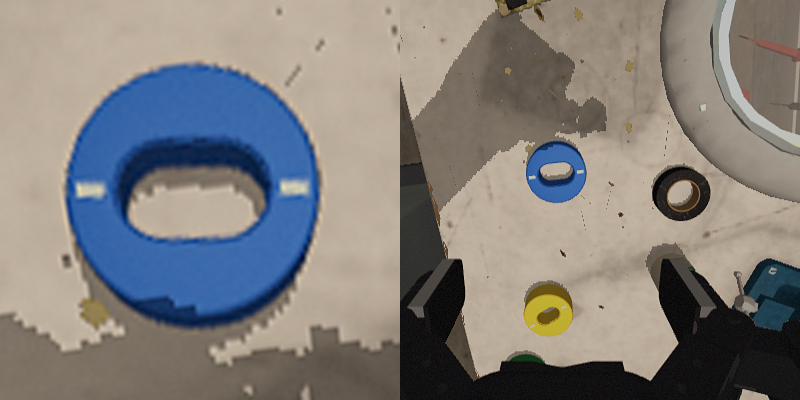

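In the rectified view (0.25 mm/px), the marks are at (91,190) and (294,187), so the blue centre is (0.470, 0.237) with a yaw of about -0.9°. I'll grasp it now.

{"op": "apply_moves", "data": {
  "rows": [
    [-0.004,-0.022,0.2,0,0,0],
    [-0.004,-0.022,0.4,0,0,0],
    [-0.004,-0.022,0.6,0,0,0],
    [-0.004,-0.022,0.76,0,0,0],
    [-0.004,-0.022,0.76,0,0,0]
  ]
}}

```text
clock: 4.68
tcp_pos: [0.4696, 0.229, 0.039]
orientation: [-2.373, -2.058, 0.01]
contact_force: [0.4, -0.7, 1.2]
grip_width: 0.0856
gripper_force: 0.0
```

{"op": "apply_moves", "data": {
  "rows": [
    [0,0,0.05,0,0,0],
    [0,0,0.1,0,0,0],
    [0,0,0.15,0,0,0],
    [0,0,0.154,0,0,0],
    [0,0,0.154,0,0,0]
  ]
}}

```text
clock: 5.3
tcp_pos: [0.4712, 0.2324, 0.0029]
orientation: [-2.37, -2.062, -0.0]
contact_force: [0.2, -0.8, 0.1]
grip_width: 0.0857
gripper_force: 0.0
```

{"op": "apply_moves", "data": {
  "rows": [
    [0,0,0,0,0,0],
    [0,0,0,0,0,0],
    [0,0,0,0,0,0],
    [0,0,0,0,0,0],
    [0,0,0,0,0,0]
  ],
  "claw": 0.4,
  "newtons": 50
}}

```text
clock: 5.92
tcp_pos: [0.4714, 0.2324, 0.0036]
orientation: [2.37, 2.061, 0.001]
contact_force: [-2.2, -0.9, 5.7]
grip_width: 0.0626
gripper_force: 54.3
```

{"op": "apply_moves", "data": {
  "rows": [
    [0,0,-0.06,0,0,0],
    [0,0,-0.2,0,0,0],
    [0,0,-0.38,0,0,0],
    [0,0,-0.6,0,0,0],
    [0,0,-0.6,0,0,0]
  ]
}}

```text
clock: 6.55
tcp_pos: [0.4737, 0.234, 0.1579]
orientation: [2.369, 2.06, 0.014]
contact_force: [-0.0, 0.3, -0.8]
grip_width: 0.0628
gripper_force: 55.2
```

{"op": "apply_moves", "data": {
  "rows": [
    [-0.15,0.03,0,0,0,0.02],
    [-0.33,0.06,0,0,0,0.04],
    [-0.5,0.1,0,0,0,0.06],
    [-0.66,0.13,0,0,0,0.08],
    [-0.8,0.16,0,0,0,0.08]
  ]
}}

```text
clock: 7.18
tcp_pos: [0.4823, 0.0267, 0.1525]
orientation: [-2.496, -1.907, 0.002]
contact_force: [0.0, 0.1, -1.1]
grip_width: 0.0627
gripper_force: 55.1
```

{"op": "apply_moves", "data": {
  "rows": [
    [-0.2,0.05,0,0,0,0],
    [-0.4,0.1,0,0,0,0],
    [-0.6,0.15,0,0,0,0],
    [-0.76,0.18,0,0,0,0],
    [-0.76,0.18,0,0,0,0]
  ]
}}

```text
clock: 7.8
tcp_pos: [0.4753, -0.1703, 0.1523]
orientation: [-2.501, -1.9, 0.003]
contact_force: [0.2, 0.1, -0.9]
grip_width: 0.0624
gripper_force: 55.1
```

{"op": "apply_moves", "data": {
  "rows": [
    [0,0,0,0,0,0],
    [0,0,0,0,0,0]
  ]
}}

```text
clock: 8.05
tcp_pos: [0.4769, -0.165, 0.1528]
orientation: [-2.492, -1.911, -0.0]
contact_force: [-0.3, -0.1, -0.7]
grip_width: 0.0626
gripper_force: 55.1
```

```bash
python3 - <<'E'
from h import *
o=r.get_obs(); T=tool(o); print(o['clock'],o['tcp_pos'],o['orientation'],np.degrees(np.arctan2(T[1,0],T[0,0])),T[:,2])
p=r.grab_frame('wrist'); np.savez('w2.npz',**p,tcp=o['tcp_pos'],ori=o['orientation'])
for t,z in [('seat',.022),('post_top',.073),('pivot',.082),('keeper_knob',.111),('blue_collar_mid',o['tcp_pos'][2]+.0114)]:
    for d in r.landmark_of(p,t)[:2]: print(t,round(d['conf'],2),np.round(d['point'],1),np.round(onz(p,d['point'],z),4))
im=collar(p,'',.073,[.51,-.112],0); im2=collar(p,'',o['tcp_pos'][2]+.0264,o['tcp_pos'],0)
save(p,'w2.png');cv2.imwrite('pics/b2.png',np.hstack([im,im2])[:,:,::-1])
E
```

```text
8.05 [ 0.47686694 -0.16497111  0.15276248] [-2.49247207e+00 -1.91149313e+00 -3.75970163e-04] 74.96966471609285 [-1.37554911e-04  5.72741811e-04 -9.99999827e-01]
seat 0.6 [342.3 119.6] [ 0.5085 -0.113   0.022 ]
post_top 0.64 [349.6 123.7] [ 0.5102 -0.1133  0.073 ]
pivot 0.58 [522.2  99.8] [ 0.6151 -0.126   0.082 ]
keeper_knob 0.38 [525.3 100. ] [ 0.6006 -0.1222  0.111 ]
blue_collar_mid 0.97 [324.  262.8] [ 0.4798 -0.1601  0.1642]
```

View pics/b2.png

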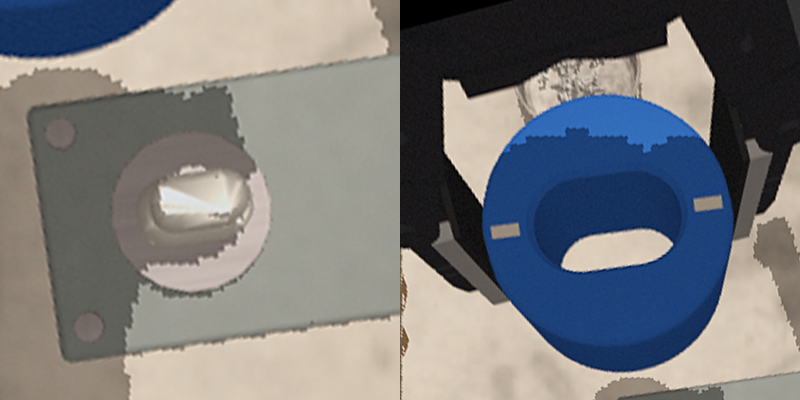

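View pics/w2.png

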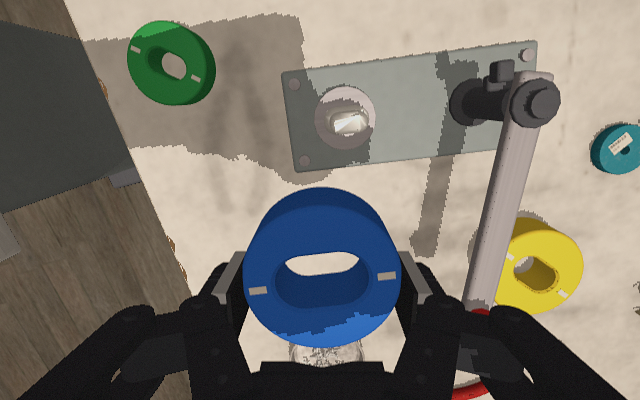

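The rectified view shows the post at about (200,198), with plate edges at -8.0°. In hand, the collar marks are at (505,231) and (708,204), which is -7.6°, and the collar's offset from the TCP is known. I'll move over the post and partly lower.

{"op": "apply_moves", "data": {
  "rows": [
    [0.07,0.025,0,0,0,0],
    [0.15,0.05,0,0,0,0.004],
    [0.218,0.073,0,0,0,0.004],
    [0.218,0.073,0,0,0,0.004],
    [0.218,0.073,0,0,0,0.004]
  ]
}}

```text
clock: 8.98
tcp_pos: [0.5082, -0.1194, 0.1526]
orientation: [-2.502, -1.9, 0.001]
contact_force: [-1.2, -0.0, -0.4]
grip_width: 0.0622
gripper_force: 55.1
```

{"op": "apply_moves", "data": {
  "rows": [
    [0,0,0.1,0,0,0],
    [0,0,0.2,0,0,0],
    [0,0,0.28,0,0,0],
    [0,0,0.28,0,0,0],
    [0,0,0.28,0,0,0]
  ]
}}

```text
clock: 9.6
tcp_pos: [0.5089, -0.1193, 0.0835]
orientation: [2.501, 1.9, 0.001]
contact_force: [0.1, 0.1, 0.1]
grip_width: 0.0622
gripper_force: 55.1
```

```bash
python3 - <<'E'
from h import *
o=r.get_obs(); T=tool(o); t=o['tcp_pos'];print(o['clock'],t,o['contact_force'],T[:,2],np.degrees(np.arctan2(T[1,0],T[0,0])))
p=r.grab_frame('wrist')
im=collar(p,'',t[2]+.0264,t,0); im2=collar(p,'',.073,[.51,-.112],0)
cv2.imwrite('pics/b3.png',np.hstack([im,im2])[:,:,::-1])
E
```

```text
9.6 [ 0.50890723 -0.11930902  0.08346516] [0.06536804 0.13402392 0.13232386] [ 6.89990562e-04 -3.59721924e-04 -9.99999697e-01] 74.42636630462883
```

View pics/b3.png

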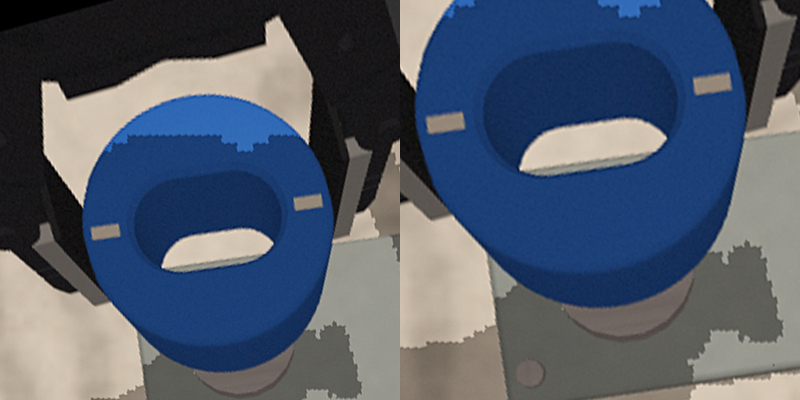

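The marks at (105,232) and (308,202) show the collar unmoved in the grip, but its centre is 2.3 mm short in y. I'll correct that and lower onto the upper step.

{"op": "apply_moves", "data": {
  "rows": [
    [0.01,-0.003,0,0,0,0],
    [0.01,-0.003,0,0,0,0],
    [0.01,-0.003,0.05,0,0,0],
    [0.01,-0.003,0.1,0,0,0],
    [0.01,-0.003,0.1,0,0,0]
  ]
}}

```text
clock: 10.28
tcp_pos: [0.5074, -0.116, 0.0562]
orientation: [-2.499, -1.9, 0.003]
contact_force: [0.5, -0.4, -1.3]
grip_width: 0.0622
gripper_force: 55.1
```

```bash
python3 - <<'E'
from h import *
o=r.get_obs(); T=tool(o); t=o['tcp_pos'];print(o['clock'],t,o['contact_force'],o['moment'],T[:,2],np.degrees(np.arctan2(T[1,0],T[0,0])))
for n in ['side','wrist','top']:
    p=r.grab_frame(n); z=t[2]+.0114
    for nm,zz in [('post_top',.073),('blue_collar_mid',z)]:
        for d in r.landmark_of(p,nm)[:2]: print(n,nm,round(d['conf'],2),np.round(d['point'],1),np.round(onz(p,d['point'],zz),4))
    if n=='side': im=p
    if n=='wrist': im2=collar(p,'',.073,[.51,-.112],0)
c=im['pixels'][140:260,220:340]; cv2.imwrite('pics/b4.png',np.hstack([cv2.resize(c,(400,400),interpolation=cv2.INTER_CUBIC),im2])[:,:,::-1])
E
```

```text
10.275 [ 0.50736401 -0.11595615  0.05622044] [ 0.45415384 -0.44101259 -1.32008832] [-0.02546174  0.02190504 -0.02096563] [-3.03204488e-03  5.81270873e-04 -9.99995234e-01] 74.47672344695127
side post_top 0.69 [279.  192.8] [ 0.5033 -0.1155  0.073 ]
side blue_collar_mid 0.71 [280.2 194.9] [ 0.5041 -0.1122  0.0676]
wrist post_top 0.55 [323.8 270.6] [ 0.5111 -0.1128  0.073 ]
wrist blue_collar_mid 0.93 [325.2 261.4] [ 0.5121 -0.1114  0.0676]
top post_top 0.6 [344.3 193.9] [ 0.5122 -0.1054  0.073 ]
top blue_collar_mid 0.64 [343.6 191.8] [ 0.5187 -0.1041  0.0676]
```

View pics/b4.png

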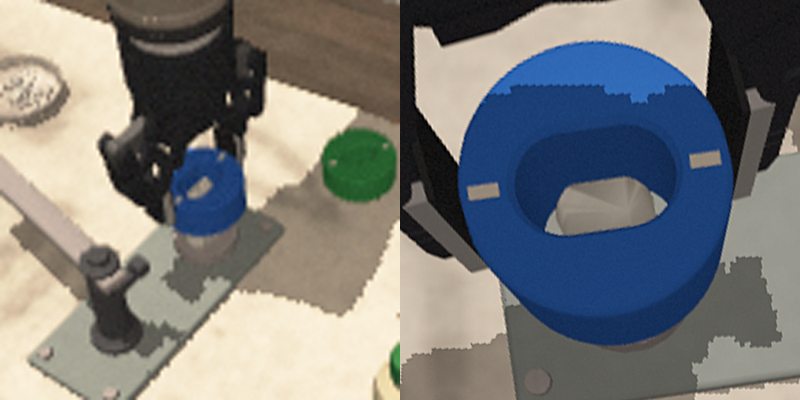

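The post stands inside the bore, within 1 mm of its centre. I'll lower it further with small steps and watch the force.

{"op": "apply_moves", "data": {
  "rows": [
    [0,0.004,0.01,0,0,0],
    [0,0.004,0.03,0,0,0],
    [0,0.004,0.05,0,0,0],
    [0,0.004,0.06,0,0,0],
    [0,0.004,0.06,0,0,0]
  ]
}}

```text
clock: 11.35
tcp_pos: [0.5094, -0.1163, 0.0425]
orientation: [-2.501, -1.901, 0.001]
contact_force: [-0.2, -0.0, -0.5]
grip_width: 0.0624
gripper_force: 55.1
```

{"op": "apply_moves", "data": {
  "rows": [
    [0,0,0.01,0,0,0],
    [0,0,0.02,0,0,0],
    [0,0,0.03,0,0,0],
    [0,0,0.04,0,0,0],
    [0,0,0.04,0,0,0]
  ]
}}

```text
clock: 11.98
tcp_pos: [0.5094, -0.1164, 0.0326]
orientation: [-2.501, -1.901, 0.0]
contact_force: [0.8, -0.6, -1.5]
grip_width: 0.0624
gripper_force: 55.1
```

{"op": "apply_moves", "data": {
  "rows": [
    [0,0,0.01,0,0,0],
    [0,0,0.02,0,0,0],
    [0,0,0.026,0,0,0],
    [0,0,0.03,0,0,0],
    [0,0,0.03,0,0,0]
  ]
}}

```text
clock: 12.6
tcp_pos: [0.5095, -0.1164, 0.0256]
orientation: [2.501, 1.901, -0.0]
contact_force: [-2.5, 0.2, 4.1]
grip_width: 0.0626
gripper_force: 55.5
```

Contact came at exactly the home height. I'll release, lift, and move to the yellow collar.

{"op": "apply_moves", "data": {
  "rows": [
    [0,0,0,0,0,0],
    [0,0,0,0,0,0],
    [0,0,0,0,0,0],
    [0,0,0,0,0,0]
  ],
  "claw": 1.0
}}

```text
clock: 13.1
tcp_pos: [0.5096, -0.1164, 0.0253]
orientation: [-2.501, -1.901, -0.0]
contact_force: [0.3, -0.7, 0.9]
grip_width: 0.0854
gripper_force: 0.0
```

{"op": "apply_moves", "data": {
  "rows": [
    [0,0,-0.1,0,0,0],
    [0,0,-0.3,0,0,0],
    [0,0,-0.5,0,0,0],
    [0,0,-0.7,0,0,0],
    [0,0,-0.82,0,0,0]
  ]
}}

```text
clock: 13.72
tcp_pos: [0.5103, -0.1164, 0.233]
orientation: [2.499, 1.899, 0.003]
contact_force: [0.8, 0.1, -0.8]
grip_width: 0.0853
gripper_force: 0.0
```

```bash
python3 - <<'E'
from h import *
o=r.get_obs(); T=tool(o); t=o['tcp_pos'];print(o['clock'],t,o['grip_width'],np.degrees(np.arctan2(T[1,0],T[0,0])))
p=r.grab_frame('wrist')
for nm,zz in [('post_top',.073),('blue_collar_mid',.037),('seat',.022),('pivot',.082)]:
    for d in r.landmark_of(p,nm)[:2]: print(nm,round(d['conf'],2),np.round(d['point'],1),np.round(onz(p,d['point'],zz),4))
im=collar(p,'',.073,[.51,-.112],0);im2=collar(p,'',.052,[.51,-.112],0)
cv2.imwrite('pics/b5.png',np.hstack([im,im2])[:,:,::-1])
E
```

```text
13.725 [ 0.51031799 -0.11642617  0.23303529] 0.08525963469964055 74.46537920419571
post_top 0.72 [317.5 178.7] [ 0.5086 -0.1126  0.073 ]
post_top 0.33 [310.8 342.6] [ 0.4519 -0.2867  0.073 ]
blue_collar_mid 0.66 [324.1 168.7] [ 0.5154 -0.1123  0.037 ]
seat 0.84 [319.1 168. ] [ 0.5098 -0.1131  0.022 ]
pivot 0.59 [435.9 164.6] [ 0.6144 -0.1267  0.082 ]
```

View pics/b5.png

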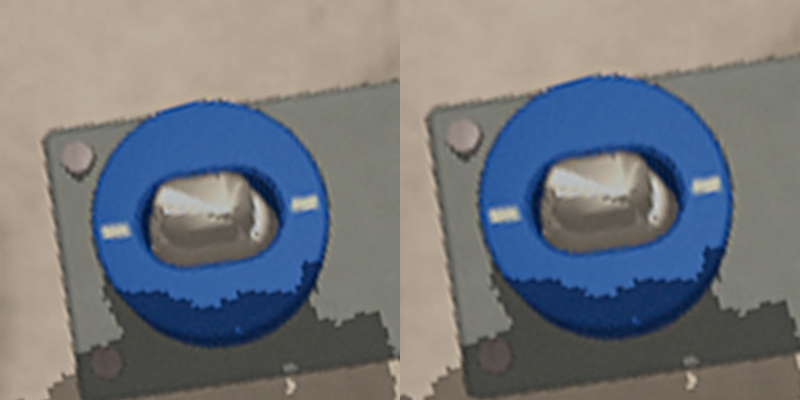

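The blue collar is seated flat with the post through its bore; the marks are at (505,215) and (707,184) in the right panel. Next is the yellow collar, with the tool pre-turned.

{"op": "apply_moves", "data": {
  "rows": [
    [0.15,-0.11,0,0,0,-0.09],
    [0.31,-0.22,0,0,0,-0.18],
    [0.46,-0.33,0,0,0,-0.27],
    [0.616,-0.447,0,0,0,-0.367],
    [0.616,-0.447,0,0,0,-0.367]
  ]
}}

```text
clock: 14.6
tcp_pos: [0.441, 0.0651, 0.2292]
orientation: [-1.846, -2.539, 0.002]
contact_force: [0.2, -0.3, 0.5]
grip_width: 0.0853
gripper_force: 0.0
```

{"op": "apply_moves", "data": {
  "rows": [
    [0,0,0,0,0,0],
    [0,0,0,0,0,0],
    [0,0,0,0,0,0]
  ]
}}

```text
clock: 14.98
tcp_pos: [0.4433, 0.061, 0.23]
orientation: [-1.86, -2.531, 0.001]
contact_force: [0.5, 0.4, 0.2]
grip_width: 0.0855
gripper_force: 0.0
```

```bash
cat >> h.py <<'E'
def marks(im,c=(200,200)):
    hsv=cv2.cvtColor(im,cv2.COLOR_RGB2HSV); m=((hsv[...,1]<90)&(hsv[...,2]>110)).astype(np.uint8)
    n,l,s,ce=cv2.connectedComponentsWithStats(m)
    return [(ce[i].round(1).tolist(),int(s[i,4])) for i in range(1,n) if 60<s[i,4]<900]
E
python3 - <<'E'
from h import *
o=r.get_obs(); T=tool(o); t=o['tcp_pos'];print(o['clock'],t,np.degrees(np.arctan2(T[1,0],T[0,0])),T[:,2])
p=r.grab_frame('wrist')
L=r.landmark_of(p,'yellow_collar_mid')
for d in L[:3]: print(d,onz(p,d['point'],.013))
d=min(L,key=lambda d:np.hypot(*(onz(p,d['point'],.013)-[.443,.062,.013])[:2]))
w=onz(p,d['point'],.013); print(w); im=collar(p,'',.026,w,0); print(marks(im))
cv2.imwrite('pics/y1.png',np.hstack([im,p['pixels'][:,120:520]])[:,:,::-1])
E
```

```text
14.975 [0.44329674 0.06097512 0.22998557] 107.37699016875315 [-6.14326363e-04  1.53213714e-05 -9.99999811e-01]
{'point': [253.5, 238.1], 'conf': 0.81} [ 0.39187597 -0.04025176  0.013     ]
{'point': [315.2, 165.3], 'conf': 0.59} [0.43539712 0.06344151 0.013     ]
[0.43539712 0.06344151 0.013     ]
[([120.9, 155.5], 353), ([287.6, 242.0], 352)]
```

View pics/y1.png

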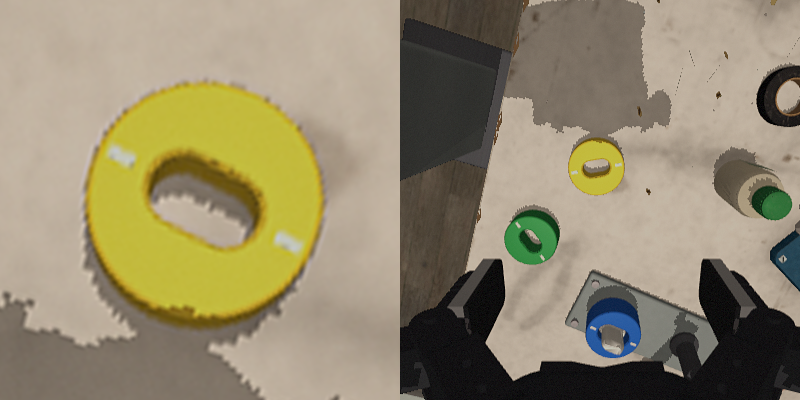

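Yellow's marks give a centre of (0.4365, 0.0631) and a bore yaw of 27.4°.

{"op": "apply_moves", "data": {
  "rows": [
    [0.016,-0.024,0.2,0,0,0],
    [0.016,-0.024,0.4,0,0,0],
    [0.016,-0.024,0.6,0,0,0],
    [0.016,-0.024,0.74,0,0,0],
    [0.016,-0.024,0.74,0,0,0]
  ]
}}

```text
clock: 15.7
tcp_pos: [0.4344, 0.0635, 0.0435]
orientation: [-1.855, -2.53, 0.006]
contact_force: [0.2, 0.1, -0.3]
grip_width: 0.0854
gripper_force: 0.0
```

{"op": "apply_moves", "data": {
  "rows": [
    [0,0,0,0,0,0],
    [0,0,0,0,0,0],
    [0,0,0,0,0,0]
  ]
}}

```text
clock: 16.08
tcp_pos: [0.4371, 0.0638, 0.0464]
orientation: [1.857, 2.531, 0.002]
contact_force: [0.2, -0.4, -0.3]
grip_width: 0.0854
gripper_force: 0.0
```

{"op": "apply_moves", "data": {
  "rows": [
    [-0.002,-0.003,0.06,0,0,0],
    [-0.002,-0.003,0.12,0,0,0],
    [-0.002,-0.003,0.174,0,0,0],
    [-0.002,-0.003,0.174,0,0,0],
    [-0.002,-0.003,0.174,0,0,0]
  ]
}}

```text
clock: 16.7
tcp_pos: [0.4356, 0.0634, 0.0016]
orientation: [-1.857, -2.533, 0.0]
contact_force: [0.2, -1.0, 0.2]
grip_width: 0.0856
gripper_force: 0.0
```

{"op": "apply_moves", "data": {
  "rows": [
    [0,0,0,0,0,0],
    [0,0,0,0,0,0],
    [0,0,0,0,0,0],
    [0,0,0,0,0,0],
    [0,0,0,0,0,0]
  ],
  "claw": 0.4,
  "newtons": 50
}}

```text
clock: 17.32
tcp_pos: [0.4361, 0.0633, 0.0026]
orientation: [1.857, 2.533, 0.001]
contact_force: [-2.2, -0.8, 7.0]
grip_width: 0.0585
gripper_force: 52.5
```

{"op": "apply_moves", "data": {
  "rows": [
    [0,0,-0.06,0,0,0],
    [0,0,-0.2,0,0,0],
    [0,0,-0.38,0,0,0],
    [0,0,-0.6,0,0,0],
    [0,0,-0.6,0,0,0]
  ]
}}

```text
clock: 17.95
tcp_pos: [0.4383, 0.0638, 0.1561]
orientation: [1.854, 2.528, 0.008]
contact_force: [0.1, -0.1, -2.2]
grip_width: 0.0583
gripper_force: 54.8
```

{"op": "apply_moves", "data": {
  "rows": [
    [-0.19,-0.015,0,0,0,0.08],
    [-0.38,-0.03,0,0,0,0.16],
    [-0.57,-0.045,0,0,0,0.24],
    [-0.76,-0.06,0,0,0,0.32],
    [-0.954,-0.074,0,0,0,0.393]
  ]
}}

```text
clock: 18.58
tcp_pos: [0.4889, -0.1711, 0.1511]
orientation: [-2.542, -1.844, 0.001]
contact_force: [0.7, 0.3, -1.9]
grip_width: 0.0583
gripper_force: 54.7
```

{"op": "apply_moves", "data": {
  "rows": [
    [0,0,0,0,0,0],
    [0,0,0,0,0,0],
    [0,0,0,0,0,0],
    [0,0,0,0,0,0]
  ]
}}

```text
clock: 19.08
tcp_pos: [0.4896, -0.1688, 0.1518]
orientation: [-2.537, -1.852, 0.0]
contact_force: [0.0, -0.6, -0.6]
grip_width: 0.0583
gripper_force: 54.8
```

```bash
python3 - <<'E'
from h import *
o=r.get_obs(); T=tool(o); t=o['tcp_pos']; print(o['clock'],t,np.degrees(np.arctan2(T[1,0],T[0,0])),T[:,2])
p=r.grab_frame('wrist')
for nm,zz in [('post_top',.073),('blue_collar_mid',.037),('seat',.022),('yellow_collar_mid',t[2]+.0104)]:
    for d in r.landmark_of(p,nm)[:2]: print(nm,round(d['conf'],2),np.round(d['point'],1),np.round(onz(p,d['point'],zz),4))
a=collar(p,'',.073,[.51,-.112],0);b=collar(p,'',t[2]+.0234,t,0);c=collar(p,'',.052,[.51,-.112],0)
print('yellow',marks(b),'blue',marks(c))
cv2.imwrite('pics/y2.png',np.hstack([a,b])[:,:,::-1])
E
```

```text
19.075 [ 0.48956601 -0.16876371  0.15179401] 72.24195556729997 [-2.06791066e-04  2.19640646e-04 -9.99999954e-01]
post_top 0.97 [323.1 124.1] [ 0.5088 -0.1136  0.073 ]
seat 0.61 [323.7 117.1] [ 0.5101 -0.112   0.022 ]
yellow_collar_mid 0.68 [514.1 255.3] [ 0.5727 -0.1863  0.1622]
yellow_collar_mid 0.56 [319.2 273.9] [ 0.4889 -0.169   0.1622]
yellow [([342.9, 139.5], 129), ([294.8, 186.2], 320), ([108.0, 211.9], 321), ([52.2, 233.2], 140), ([374.6, 233.1], 114)] blue [([305.7, 184.9], 405), ([103.8, 214.2], 394)]
```

View pics/y2.png

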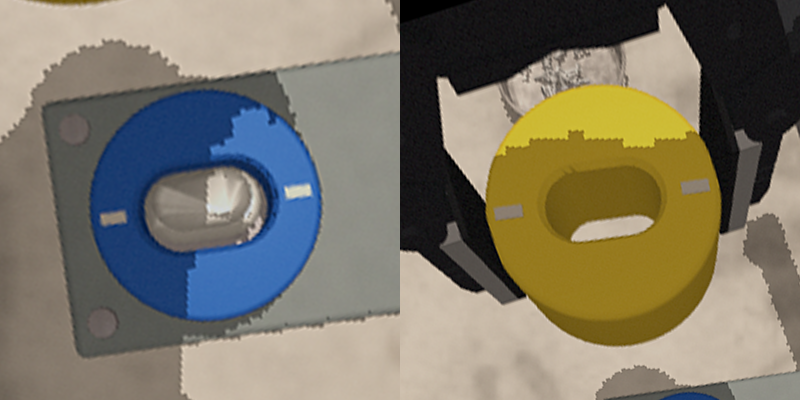

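The yellow marks (mid (201.4,199.1), yaw -7.8°) and the post centre (about (0.511,-0.112)) agree to within 1 mm. I'll move over the post.

{"op": "apply_moves", "data": {
  "rows": [
    [0.08,0.004,0,0,0,0],
    [0.16,0.008,0,0,0,0],
    [0.243,0.011,0,0,0,0],
    [0.243,0.011,0.1,0,0,0],
    [0.243,0.011,0.2,0,0,0]
  ]
}}

```text
clock: 19.95
tcp_pos: [0.5115, -0.1126, 0.1016]
orientation: [2.538, 1.85, 0.001]
contact_force: [0.0, 0.6, -1.7]
grip_width: 0.0584
gripper_force: 54.7
```

{"op": "apply_moves", "data": {
  "rows": [
    [0,0,0.05,0,0,0],
    [0,0,0.05,0,0,0],
    [0,0,0.05,0,0,0],
    [0,0,0.05,0,0,0]
  ]
}}

```text
clock: 20.45
tcp_pos: [0.5117, -0.113, 0.0902]
orientation: [2.539, 1.848, 0.002]
contact_force: [1.0, 0.4, -1.7]
grip_width: 0.0584
gripper_force: 54.7
```

```bash
python3 - <<'E'
from h import *
o=r.get_obs(); T=tool(o); t=o['tcp_pos']; print(o['clock'],t,np.degrees(np.arctan2(T[1,0],T[0,0])),T[:,2])
p=r.grab_frame('wrist')
print(marks(collar(p,'',t[2]+.0234,t,0)))
E
```

```text
20.45 [ 0.51165624 -0.11297606  0.09018855] 72.11667263175725 [ 1.66826038e-03 -3.48402895e-04 -9.99998548e-01]
[([340.1, 136.7], 62), ([294.5, 185.8], 320), ([107.9, 212.0], 321), ([184.3, 227.8], 183), ([52.2, 232.8], 88)]
```

{"op": "apply_moves", "data": {
  "rows": [
    [0.003,-0.005,0.02,0,0,0],
    [0.003,-0.005,0.04,0,0,0],
    [0.003,-0.005,0.055,0,0,0],
    [0.003,-0.005,0.07,0,0,0],
    [0.003,-0.005,0.07,0,0,0]
  ]
}}

```text
clock: 21.12
tcp_pos: [0.5098, -0.1117, 0.0714]
orientation: [-2.539, -1.849, 0.001]
contact_force: [-0.2, 0.3, -1.2]
grip_width: 0.0582
gripper_force: 54.7
```

{"op": "apply_moves", "data": {
  "rows": [
    [0,0,0.01,0,0,0],
    [0,0,0.02,0,0,0],
    [0,0,0.03,0,0,0],
    [0,0,0.03,0,0,0]
  ]
}}

```text
clock: 21.62
tcp_pos: [0.5099, -0.1117, 0.0641]
orientation: [-2.539, -1.849, 0.0]
contact_force: [-0.6, -0.3, -1.9]
grip_width: 0.0584
gripper_force: 54.7
```

The collar is free on the upper step, and it needs 9.5 mm more.

{"op": "apply_moves", "data": {
  "rows": [
    [0,0,0.01,0,0,0],
    [0,0,0.02,0,0,0],
    [0,0,0.03,0,0,0],
    [0,0,0.036,0,0,0],
    [0,0,0.04,0,0,0]
  ]
}}

```text
clock: 22.25
tcp_pos: [0.51, -0.1117, 0.0546]
orientation: [2.54, 1.849, -0.001]
contact_force: [-4.7, 0.3, 10.9]
grip_width: 0.0584
gripper_force: 56.0
```

{"op": "apply_moves", "data": {
  "rows": [
    [0,0,0,0,0,0],
    [0,0,0,0,0,0]
  ]
}}

```text
clock: 22.5
tcp_pos: [0.51, -0.1117, 0.0546]
orientation: [2.539, 1.849, -0.0]
contact_force: [-2.6, 0.5, 5.5]
grip_width: 0.0577
gripper_force: 55.3
```

It's home at the predicted height with light contact. I'll release, lift, and go over the knob.

{"op": "apply_moves", "data": {
  "rows": [
    [0,0,0,0,0,0],
    [0,0,0,0,0,0],
    [0,0,0,0,0,0],
    [0,0,0,0,0,0]
  ],
  "claw": 1.0
}}

```text
clock: 23.0
tcp_pos: [0.5101, -0.1117, 0.0543]
orientation: [2.539, 1.849, 0.0]
contact_force: [1.4, 0.0, -1.1]
grip_width: 0.0851
gripper_force: 0.0
```

{"op": "apply_moves", "data": {
  "rows": [
    [0,0,-0.1,0,0,0],
    [0,0,-0.25,0,0,0],
    [0,0,-0.45,0,0,0],
    [0,0,-0.65,0,0,0],
    [0,0,-0.7,0,0,0]
  ]
}}

```text
clock: 23.62
tcp_pos: [0.5118, -0.1118, 0.2327]
orientation: [2.536, 1.847, 0.006]
contact_force: [0.5, 0.3, 0.1]
grip_width: 0.0853
gripper_force: 0.0
```

```bash
python3 - <<'E'
from h import *
o=r.get_obs(); t=o['tcp_pos']; print(o['clock'],t)
p=r.grab_frame('wrist'); c=collar(p,'',.078,[.511,-.112],0); print(marks(c))
E
```

```text
23.625 [ 0.51180073 -0.11184688  0.23269449]
[([291.0, 187.2], 342), ([104.7, 213.3], 325)]
```

{"op": "apply_moves", "data": {
  "rows": [
    [-0.14,0.1,0,0,0,0],
    [-0.28,0.2,0,0,0,0],
    [-0.4,0.3,0,0,0,0],
    [-0.53,0.4,0,0,0,0],
    [-0.53,0.4,0,0,0,0]
  ]
}}

```text
clock: 24.3
tcp_pos: [0.5635, -0.2723, 0.2266]
orientation: [-2.543, -1.842, 0.004]
contact_force: [0.3, 0.3, -0.1]
grip_width: 0.0853
gripper_force: 0.0
```

{"op": "apply_moves", "data": {
  "rows": [
    [0,0,0,0,0,0],
    [0,0,0,0,0,0]
  ]
}}

```text
clock: 24.55
tcp_pos: [0.5643, -0.2669, 0.2288]
orientation: [-2.537, -1.851, 0.0]
contact_force: [0.6, -0.1, -0.7]
grip_width: 0.0853
gripper_force: 0.0
```

```bash
python3 - <<'E'
from h import *
o=r.get_obs(); T=tool(o); t=o['tcp_pos']; print(o['clock'],t,np.degrees(np.arctan2(T[1,0],T[0,0])),o['joints'])
p=r.grab_frame('wrist')
for d in r.landmark_of(p,'keeper_knob')[:1]: print(d,onz(p,d['point'],.111))
w=onz(p,d['point'],.111); im=collar(p,'',.128,w,0)
hsv=cv2.cvtColor(im,cv2.COLOR_RGB2HSV); m=((hsv[...,1]>150)&((hsv[...,0]<8)|(hsv[...,0]>172))).astype(np.uint8)
n,l,s,c=cv2.connectedComponentsWithStats(m); print(s[1:][s[1:,4]>200],c[1:][s[1:,4]>200])
cv2.imwrite('pics/k.png',np.hstack([im,p['pixels'][:,120:520]])[:,:,::-1])
E
```

```text
24.55 [ 0.56425858 -0.26688792  0.22875294] 72.2442448079489 [ 0.63035399  0.42554528 -0.38537954  1.6637218   0.1754932   1.08780677
 -0.11581506]
{'point': [319.2, 195.9], 'conf': 0.84} [ 0.56244985 -0.26758027  0.111     ]
[[ 162  160   96  115 8502]] [[210.89237826 216.2754646 ]]
```

View pics/k.png

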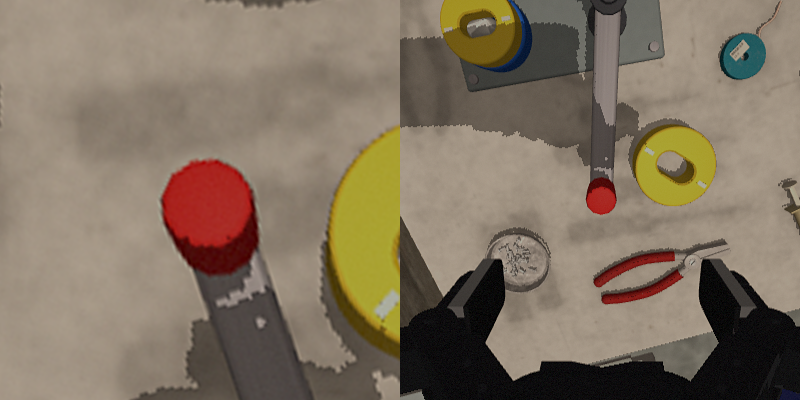

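The stacked yellow collar's centre is (0.5105,-0.112) with a yaw of -8°. The knob is under the tool at (0.5645,-0.2665). I'll descend and pinch lightly.

{"op": "apply_moves", "data": {
  "rows": [
    [0,0.001,0.15,0,0,0],
    [0,0.001,0.3,0,0,0],
    [0,0.001,0.44,0,0,0],
    [0,0.001,0.515,0,0,0],
    [0,0.001,0.515,0,0,0]
  ]
}}

```text
clock: 25.28
tcp_pos: [0.5641, -0.268, 0.0997]
orientation: [-2.537, -1.849, 0.002]
contact_force: [-0.2, 0.2, 0.0]
grip_width: 0.0856
gripper_force: 0.0
```

{"op": "apply_moves", "data": {
  "rows": [
    [0,0,0,0,0,0],
    [0,0,0,0,0,0],
    [0,0,0,0,0,0],
    [0,0,0,0,0,0],
    [0,0,0,0,0,0]
  ],
  "claw": 0.15,
  "newtons": 20
}}

```text
clock: 25.9
tcp_pos: [0.565, -0.2688, 0.1013]
orientation: [2.539, 1.849, 0.0]
contact_force: [-2.2, 0.6, 5.9]
grip_width: 0.0233
gripper_force: 22.0
```

```bash
python3 - <<'E'
from h import *
o=r.get_obs(); T=tool(o); t=o['tcp_pos']; print(o['clock'],t,o['grip_width'],o['contact_force'])
c=np.array([.615,-.1267]); v=t[:2]-c; print(np.hypot(*v),np.degrees(np.arctan2(v[1],v[0])))
X=T[:2,:2]
for a in range(0,81,8):
    th=-np.radians(a); q=np.array([[np.cos(th),-np.sin(th)],[np.sin(th),np.cos(th)]])@v-v
    s=X.T@q; print(a,np.round(s/.25,3),round(a/90,3))
E
```

```text
25.9 [ 0.56503183 -0.26882951  0.10132276] 0.023306827304286796 [-2.24103918  0.63230749  5.85628213]
0.15065727808789334 -109.37003726589104
0 [0. 0.] 0.0
8 [ 0.008 -0.084] 0.089
16 [ 0.028 -0.165] 0.178
24 [ 0.058 -0.244] 0.267
32 [ 0.1   -0.317] 0.356
40 [ 0.151 -0.384] 0.444
48 [ 0.211 -0.442] 0.533
56 [ 0.279 -0.493] 0.622
64 [ 0.352 -0.533] 0.711
72 [ 0.431 -0.562] 0.8
80 [ 0.513 -0.58 ] 0.889
```

{"op": "apply_moves", "data": {
  "rows": [
    [0.008,-0.084,0,0,0,0.089],
    [0.028,-0.165,0,0,0,0.178],
    [0.058,-0.244,0,0,0,0.267],
    [0.1,-0.317,0,0,0,0.356],
    [0.151,-0.384,0,0,0,0.444]
  ]
}}

```text
clock: 26.52
tcp_pos: [0.4852, -0.2038, 0.1013]
orientation: [3.019, 0.862, 0.002]
contact_force: [1.5, -0.5, 1.7]
grip_width: 0.0231
gripper_force: 21.8
```

{"op": "apply_moves", "data": {
  "rows": [
    [0,0,0,0,0,0]
  ]
}}

```text
clock: 26.65
tcp_pos: [0.4846, -0.2028, 0.1013]
orientation: [3.018, 0.87, 0.0]
contact_force: [-0.9, -1.7, 4.2]
grip_width: 0.0234
gripper_force: 21.9
```

{"op": "apply_moves", "data": {
  "rows": [
    [0.008,-0.084,0,0,0,0.089],
    [0.028,-0.165,0,0,0,0.178],
    [0.058,-0.244,0,0,0,0.267],
    [0.1,-0.317,0,0,0,0.356],
    [0.125,-0.352,0,0,0,0.4]
  ]
}}

```text
clock: 27.28
tcp_pos: [0.465, -0.1121, 0.1012]
orientation: [3.139, -0.109, 0.001]
contact_force: [-1.9, -2.4, 6.9]
grip_width: 0.0233
gripper_force: 22.1
```

{"op": "apply_moves", "data": {
  "rows": [
    [0,0,0,0,0,0]
  ]
}}

```text
clock: 27.4
tcp_pos: [0.4652, -0.1115, 0.1012]
orientation: [-3.14, 0.103, -0.001]
contact_force: [-1.6, 0.9, 8.2]
grip_width: 0.0232
gripper_force: 22.2
```

{"op": "apply_moves", "data": {
  "rows": [
    [0,-0.012,0,0,0,0.012],
    [0,-0.024,0,0,0,0.024],
    [0,-0.032,0,0,0,0.03],
    [0,-0.032,0,0,0,0.03]
  ]
}}

```text
clock: 27.9
tcp_pos: [0.4659, -0.1058, 0.1012]
orientation: [3.135, -0.179, 0.003]
contact_force: [-1.6, -4.5, 6.4]
grip_width: 0.0231
gripper_force: 22.1
```

{"op": "apply_moves", "data": {
  "rows": [
    [0,-0.012,0,0,0,0],
    [0,-0.02,0,0,0,0],
    [0,-0.02,0,0,0,0]
  ]
}}

```text
clock: 28.28
tcp_pos: [0.466, -0.1055, 0.1012]
orientation: [3.13, -0.184, 0.003]
contact_force: [-1.3, -18.1, 5.1]
grip_width: 0.0231
gripper_force: 22.5
```

It met the stop with 18 N at the angle I expected. I'll let go and lift.

{"op": "apply_moves", "data": {
  "rows": [
    [0,0,0,0,0,0],
    [0,0,0,0,0,0],
    [0,0,0,0,0,0],
    [0,0,0,0,0,0]
  ],
  "claw": 0.9
}}

```text
clock: 28.78
tcp_pos: [0.4657, -0.0987, 0.1005]
orientation: [-3.136, 0.177, 0.0]
contact_force: [0.2, -0.3, -1.0]
grip_width: 0.0771
gripper_force: 0.0
```

{"op": "apply_moves", "data": {
  "rows": [
    [0,0,-0.08,0,0,0],
    [0,0,-0.25,0,0,0],
    [0,0,-0.45,0,0,0],
    [0,0,-0.6,0,0,0],
    [0,0,-0.6,0,0,0]
  ]
}}

```text
clock: 29.4
tcp_pos: [0.4676, -0.0991, 0.2535]
orientation: [3.136, -0.178, 0.01]
contact_force: [0.2, -0.1, -0.5]
grip_width: 0.0768
gripper_force: 0.0
```

```bash
python3 - <<'E'
from h import *
o=r.get_obs(); print(o['clock'],o['tcp_pos'],o['contact_force'])
p=r.grab_frame('wrist')
for nm,z in [('keeper_knob',.111),('pivot',.082),('yellow_collar_mid',.065)]:
    for d in r.landmark_of(p,nm)[:2]: print(nm,round(d['conf'],2),np.round(onz(p,d['point'],z),4))
im=collar(p,'',.128,[.468,-.106],0); hsv=cv2.cvtColor(im,cv2.COLOR_RGB2HSV); m=((hsv[...,1]>150)&(hsv[...,2]>120)&((hsv[...,0]<8)|(hsv[...,0]>172))).astype(np.uint8)
n,l,s,c=cv2.connectedComponentsWithStats(m); print(s[1:][s[1:,4]>200],c[1:][s[1:,4]>200])
E
```

```text
29.4 [ 0.46759033 -0.09910641  0.25353806] [ 0.17271334 -0.08144708 -0.47016273]
keeper_knob 0.59 [ 0.4692 -0.11    0.111 ]
pivot 0.74 [ 0.6147 -0.1277  0.082 ]
yellow_collar_mid 0.89 [ 0.4069 -0.0494  0.065 ]
yellow_collar_mid 0.87 [ 0.5098 -0.1121  0.065 ]
[[ 182  152   65   91 4140]] [[213.41183575 195.25410628]]
```

```bash
python3 -c "
from bench import r
print(r.hand_in())"
```

```text
the job is handed in; nothing more can be done
None
```

I put the blue collar and then the yellow collar fully home on the post, swung the keeper shut until it met its stop, let go and handed the job in at about 29 s; no verdict came back.

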